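# Put the swapped sample vials back in their own holders

### The arm

A 6-joint arm with a two-finger parallel gripper is mounted at the origin on a cart in front of the work surface, level with it; the furniture and walls round the work are solid. World frame = base frame: x ahead of the robot, y to its left, z up, the work surface at z = 0. Lengths are in m, angles in degrees, forces in N, time in s.
With the tool pointing down it reaches from about 0.375 to 0.9 m from the base axis. Payload 3.1 kg.
Tool frame: the origin (TCP) lies midway between the tips of the shut fingers; the grasp point (between the pads) lies 19 mm behind it (bot.hold_point_z is the distance from the TCP to the grasp point, in m); z points along the fingers, y is the line along which they close (so a half turn about z gives the same grasp; the last joint's range is limited). The gripper opens to 87 mm and grips with 3 to 60 N. Pads are 19 mm wide; open, the fingers measure 117 mm over their backs; the gripper's body (75 mm by 190 mm) begins 51 mm behind the grasp point.
Start: joints at [64.315, 30.224, 82.088, -0, 67.689, -10.227], TCP at [0.167, 0.602, 0.223] pointing down, gripper open.
Joint ranges: [-176.69, 176.69], [-43.24, 126.21], [12.49, 139.97], [-82, 262], [0, 151.66], [-163.58, 163.58]. Speed limits (degrees/s): [159.86, 159.86, 180, 180, 180, 180].

### API

Orientations are given as a 3x3 rotation matrix whose columns are the frame's x, y, z axes.
In Python, from rig import read_state, optics, order, bot gives the robot as it stands.
- The arm moves only by the tool drive_tool, never from a script. Its argument "steps" is a list of rows, each a list of 7 numbers: the finger opening in mm, from 0 to 87, then the shift along the tool's x, y, z normalised to -1 to 1, where 1 is 0.12 m, then the turn, a rotation vector about the tool's x, y, z normalised to -1 to 1, where 1 is 1.5 rad. In form: [[jaw, tx, ty, tz, ax, ay, az], ...]. A call has 1 to 8 rows; each row is the pose to reach, as a shift and turn from the pose commanded when the call began, along the tool's axes at that moment; what a row does not reach only later rows make up. A row lasts 1/10 s, in which the tool goes at most 50 mm and 8.59 degrees, less where a joint would pass 70% of its speed; a pose out of reach is approached as far as the arm can. A call with a number of a shift or a turn outside -1 to 1 is refused whole. A call with a gripper value outside its range is refused whole. The fingers move at their own pace and stop on an object; the grip force is fixed at half the most. Time passes only in rows, so rows that repeat a pose let the fingers close. It gives the time, the measured TCP pose, the force, the opening and the grip force at its end, in the units of the state.
- read_state(): the state, without advancing time (a new reading comes with each control period).
- optics.capture(name): name is "scene" or "top" or "wrist"; returns a dict with "color" (420x560x3 uint8, blue, green, red), "range_z" (420x560 float32, m along the optical axis (not along the pixel's ray), 0 where there is no reading), "fx", "fy", "cx", "cy" (pixels), "rvec" (rotation vector, rad) and "tvec" (3), from world to camera coordinates, as OpenCV has them. Camera axes: x right, y down, z forward; pixel columns grow to the right and rows downward; lengths in m; the calibration is good to about 2 mm. A picture is of the moment at which its call begins.
- order.hand_in(): hands the job in; it is judged then, once.
The state is a dict: "time_s": time; "joint_positions": joint angles; "qvel": joint speeds; "tau": joint torques, N m; "position": TCP position; "tcp_rot": TCP orientation; "force": force on the tool from outside, world axes, zero at the start; "moment": the same for the moment, N m; "opening": opening from 0.0 (shut) to 1.0 (fully open); "grasp_force": force on a finger pad.
Only numpy, scipy, OpenCV 4.12 (cv2) and the standard library are available. Lean on these libraries where they do the work, as an engineer would, in place of code of your own. Each camera call takes 0.05 s, during which the arm holds its last target. There are 200 camera calls.

### The job

The four sample vials have been put back in one another's holders. Sort them out so that each vial stands upright on the floor of the holder of its own cap colour; the yellow holder is a spare where you can park one on the way. Never tip a vial over, and leave the glass beaker alone.

Things in the scene. Friction and masses are not known exactly. Their poses are not given: they have to be found in the camera images.
- vial_red: small upright glass sample vial with a red screw cap, 25 mm across, 55 mm tall, about 18 g; origin at the centre of its underside, z up along the vial. Grip it round the body, about 30 mm above its underside.
- vial_blue: small upright glass sample vial with a blue screw cap, 27 mm across, 51 mm tall, about 18 g; origin at the centre of its underside, z up along the vial. Grip it round the body, about 30 mm above its underside.
- vial_black: small upright glass sample vial with a black screw cap, 25 mm across, 51 mm tall, about 18 g; origin at the centre of its underside, z up along the vial. Grip it round the body, about 30 mm above its underside.
- vial_white: small upright glass sample vial with a white screw cap, 27 mm across, 49 mm tall, about 18 g; origin at the centre of its underside, z up along the vial. Grip it round the body, about 30 mm above its underside.
- holder_red: fixed red plastic holder: a 64 x 64 mm square base plate with a round collar in its middle (48 mm inside diameter, 58 mm outside, its rim 14 mm above the desk) round a flat floor 6 mm above the desk on which a vial stands; origin at the centre of its underside on the desk, z up. Home of the red-capped vial; at the start another vial stands in it.
- holder_blue: fixed blue plastic holder: a 64 x 64 mm square base plate with a round collar in its middle (48 mm inside diameter, 58 mm outside, its rim 14 mm above the desk) round a flat floor 6 mm above the desk on which a vial stands; origin at the centre of its underside on the desk, z up. Home of the blue-capped vial; at the start another vial stands in it.
- holder_black: fixed black plastic holder: a 64 x 64 mm square base plate with a round collar in its middle (48 mm inside diameter, 58 mm outside, its rim 14 mm above the desk) round a flat floor 6 mm above the desk on which a vial stands; origin at the centre of its underside on the desk, z up. Home of the black-capped vial; at the start another vial stands in it.
- holder_white: fixed white plastic holder: a 64 x 64 mm square base plate with a round collar in its middle (48 mm inside diameter, 58 mm outside, its rim 14 mm above the desk) round a flat floor 6 mm above the desk on which a vial stands; origin at the centre of its underside on the desk, z up. Home of the white-capped vial; at the start another vial stands in it.
- holder_yellow: fixed yellow plastic holder: a 64 x 64 mm square base plate with a round collar in its middle (48 mm inside diameter, 58 mm outside, its rim 14 mm above the desk) round a flat floor 6 mm above the desk on which a vial stands; origin at the centre of its underside on the desk, z up. The spare: empty at the start, has no vial of its own, free for parking one on the way.
- beaker: empty clear glass beaker standing beside the work, about 58 mm across, 70 mm tall, loose; origin at the centre of its underside. A bystander, to be left alone.
There are look-alikes about, which are no part of the job. What is shaped like the vial_black but purple is not meant.

How it is judged (in metres and radians):
At the end, for the whole second after the job is handed in: The red-, blue-, black- and white-capped vials each stand upright (within 0.12 rad) on the floor of the holder of the same colour, inside its collar (vial axis within 14 mm of the holder's centre, underside 3 to 10 mm above the desk), at rest (horizontal distance between vial_red and holder_red below 0.014 m and z of vial_red in the frame of holder_red between 0.003 and 0.01 m and angle between each of vial_red, vial_blue, vial_black, vial_white's own z axis and vertical below 0.12 rad and linear speed of each of vial_red, vial_blue, vial_black, vial_white below 0.02 m/s and horizontal distance between vial_blue and holder_blue below 0.014 m and z of vial_blue in the frame of holder_blue between 0.003 and 0.01 m and horizontal distance between vial_black and holder_black below 0.014 m and z of vial_black in the frame of holder_black between 0.003 and 0.01 m and horizontal distance between vial_white and holder_white below 0.014 m and z of vial_white in the frame of holder_white between 0.003 and 0.01 m); the robot touches nothing.
It fails at once if the red-capped vial is tipped over (more than about 40 degrees) (angle between vial_red's own z axis and vertical above 0.7 rad).
It fails at once if the blue-capped vial is tipped over (more than about 40 degrees) (angle between vial_blue's own z axis and vertical above 0.7 rad).
It fails at once if the black-capped vial is tipped over (more than about 40 degrees) (angle between vial_black's own z axis and vertical above 0.7 rad).
It fails at once if the white-capped vial is tipped over (more than about 40 degrees) (angle between vial_white's own z axis and vertical above 0.7 rad).
It fails at once if the beaker is pushed more than 30 mm or tipped (distance of beaker from where it was at the start of the episode above 0.03 m or angle between beaker's own z axis and vertical above 0.4 rad).
It also fails if it takes over 112 s, if anything falls off the work surface, if the arm or the gripper's body presses on something with over 40 N, if the wrist force passes 120 N, or if a joint passes its speed limit or range.

## Working session

There is one attempt and no reset: what is moved stays moved. The work goes in short steps, Python scripts to look and compute and a tool call to move; the robot and the scene stay as the last step left them, time stands still between calls to the robot, and variables do not carry over. Pictures are saved under pics/ and viewed, at most 14 in all, crops included, and the job is handed in when it is done.

Besides the shell and the picture viewer there is one more tool, called after "Request:" as name(argument=value, ...) on one line, values as JSON. drive_tool: Moves the arm, as the interface text tells. Scaled input: -1 to 1 covers 0.12 m each way for a shift and 1.5 rad each way for a turn. Its arguments: {"type":"object","properties":{"steps":{"type":"array"}},"required":["steps"]}

```bash
mkdir -p pics; ls
python3 - <<'E'
from rig import read_state, optics, bot
import cv2, numpy as np
s=read_state(); print(s); print(bot.hold_point_z)
for n in ("top","scene"):
    c=optics.capture(n); cv2.imwrite(f"pics/{n}0.png",c["color"]); np.savez(f"{n}0.npz",**c)
    R=cv2.Rodrigues(np.array(c["rvec"]))[0]; print(n,c["fx"],c["cx"],c["cy"],(-R.T@np.array(c["tvec"]).ravel()).round(3),R.round(2).tolist())
E
```

```text
pics
{'time_s': 0.0, 'joint_positions': array([ 6.43151206e+01,  3.02801964e+01,  8.21585025e+01,  2.08613488e-04,
        6.76899998e+01, -1.02280037e+01]), 'qvel': array([ 0.00182328,  0.01477595,  0.03000602,  0.00464878, -0.03404542,
        0.05690021]), 'tau': array([-2.81178473e-04, -4.40039885e+01, -1.76592278e+01,  6.31993543e-02,
        5.81317884e-02, -1.44913092e-04]), 'position': array([0.16621449, 0.60170582, 0.22154672]), 'tcp_rot': array([[-9.63830754e-01,  2.66513270e-01, -9.76592879e-04],
       [ 2.66514756e-01,  9.63828716e-01, -2.02280957e-03],
       [ 4.02162667e-04, -2.20992249e-03, -9.99997477e-01]]), 'force': array([ 0.33041116,  0.37538271, -0.81989196]), 'moment': array([-0.01487242,  0.07679975,  0.01733711]), 'grasp_force': 0.0, 'opening': 0.9970427532165415}
0.0187
top 413.7075064667013 280.9520432295941 205.38536934606162 [0.373 0.06  0.88 ] [[0.0, -1.0, 0.0], [-0.98, -0.0, -0.22], [0.22, -0.0, -0.98]]
scene 413.9780452639218 278.9146920974824 211.23126595702908 [-0.042  0.361  0.574] [[-0.46, -0.89, -0.02], [-0.54, 0.29, -0.79], [0.71, -0.36, -0.61]]
```

View pics/top0.png

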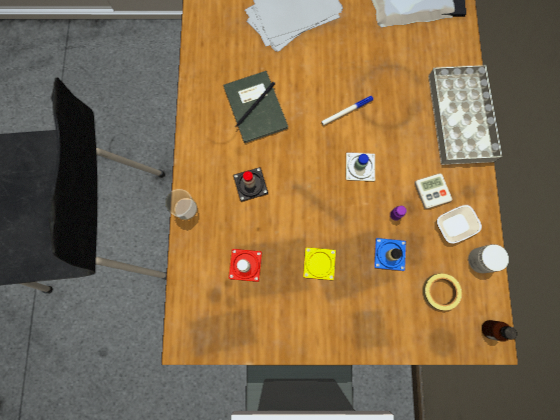

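View pics/scene0.png

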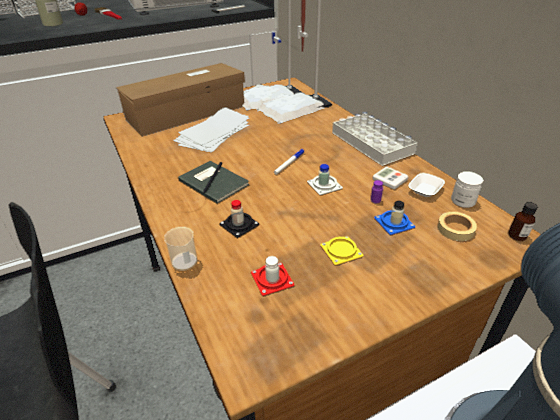

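Top view: the red vial (248,178) is in the black holder (251,184), blue (363,160) in white (361,166), black (394,254) in blue (390,254) and white (243,265) in red (246,265). Yellow (320,263) is empty and the beaker is at (183,207).
Look-alikes: the purple vial (399,212) could pass for black, the white-lidded jar (488,259) for the white vial, and the brown bottle (497,330) for the black vial. I choose the vials that stand in the collars.

```bash
cat > h.py <<'E'
import cv2, numpy as np
def cam(c):
    R=cv2.Rodrigues(np.array(c["rvec"],float))[0]; return R,-R.T@np.array(c["tvec"],float).ravel()
def rays(c,uv):
    R,o=cam(c); uv=np.atleast_2d(uv).astype(float)
    d=np.c_[(uv[:,0]-c["cx"])/c["fx"],(uv[:,1]-c["cy"])/c["fy"],np.ones(len(uv))]@R
    return o,d
def onplane(c,uv,z):
    o,d=rays(c,uv); return o+d*((z-o[2])/d[:,2])[:,None]
def tri(c1,p1,c2,p2):
    o1,d1=rays(c1,p1);o2,d2=rays(c2,p2);d1,d2=d1[0],d2[0]
    t=np.linalg.lstsq(np.c_[d1,-d2],o2-o1,rcond=None)[0]
    a,b=o1+t[0]*d1,o2+t[1]*d2; return (a+b)/2,np.linalg.norm(a-b)
def mask(c,col):
    h=cv2.cvtColor(c["color"],cv2.COLOR_BGR2HSV); H,S,V=[h[...,i].astype(int) for i in range(3)]
    return {"red":((H<6)|(H>174))&(S>170)&(V>90),"blue":(H>100)&(H<128)&(S>130)&(V>60),"yellow":(H>23)&(H<35)&(S>170)&(V>120),
      "black":(V<75)&(S<140),"white":(S<60)&(V>150)}[col].astype(np.uint8)
def blob(c,col,uv,r):
    m=mask(c,col); w=np.zeros_like(m); cv2.circle(w,tuple(map(int,uv)),r,1,-1); m=m&w
    n,l,s,ce=cv2.connectedComponentsWithStats(m); k=1+np.argmax(s[1:,4]); return l==k
E
python3 - <<'E'
from h import *
t=dict(np.load("top0.npz")); s=dict(np.load("scene0.npz"))
H={"red":((246,265),(272,277)),"blue":((390,254),(395,220)),"black":((251,184),(239,221)),"white":((361,166),(324,184)),"yellow":((320,263),(342,249))}
for k,(a,b) in H.items():
    out=[];px=[]
    for c,p,r in((t,a,26),(s,b,26)):
        m=blob(c,k,p,r); v,u=np.nonzero(m); P=onplane(c,np.c_[u,v],.005)
        rc=cv2.minAreaRect((P[:,:2]*1000).astype(np.float32)); out.append((np.round(rc[0],1),np.round(rc[1],0),round(rc[2]),m.sum()))
        # pixel centre of the plate: quad diagonals ~ projected rect centre
        R,o=cam(c); q=cv2.projectPoints(np.array([[rc[0][0]/1e3,rc[0][1]/1e3,.005]]),c["rvec"],c["tvec"],np.array([[c["fx"],0,c["cx"]],[0,c["fy"],c["cy"]],[0,0,1.]]),None)[0].ravel(); px.append(q)
    print(k,out,"tri",*[np.round(x,4) for x in tri(t,px[0],s,px[1])])
    # depth around
    v,u=np.mgrid[a[1]-14:a[1]+15,a[0]-14:a[0]+15]; u=u.ravel();v=v.ravel()
    o,d=rays(t,np.c_[u,v]); P=o+d*t["range_z"][v,u][:,None]; print("  depth z pct",np.percentile(P[:,2],[5,25,50,75,95,99]).round(4))
C={"red":((248,176),(237,205)),"blue":((363,160),(325,169)),"black":((394,254),(398,206)),"white":((243,265),(272,261))}
for k,(a,b) in C.items():
    q=[]
    for c,p in((t,a),(s,b)):
        m=blob(c,k,p,9); v,u=np.nonzero(m); q.append((u.mean(),v.mean())); n=m.sum()
        o,d=rays(c,np.c_[u,v]); P=o+d*c["range_z"][v,u][:,None]; print(k,n,np.round(q[-1],1),"med",np.median(P,0).round(4),"ztop",np.percentile(P[:,2],[50,95]).round(4))
    print("  tri",*[np.round(x,4) for x in tri(t,q[0],s,q[1])])
for c,b in((t,(210,130,440,290)),(s,(190,140,440,300))):
    x0,y0,x1,y1=b; cv2.imwrite(f"pics/crop{x0}.png",cv2.resize(c["color"][y0:y1,x0:x1],None,fx=3,fy=3))
E
```

```text
red [(array([440.3, 134.5]), array([62., 63.]), 85, np.int64(694)), (array([440.6, 135.8]), array([63., 68.]), 84, np.int64(608))] tri [0.4407 0.1351 0.0044] 0.0013
  depth z pct [0.0028 0.0052 0.0074 0.0139 0.055  0.0569]
blue [(array([ 463. , -170.8]), array([62., 63.]), 84, np.int64(683)), (array([ 464.1, -171.7]), array([67., 70.]), 84, np.int64(425))] tri [ 0.4628 -0.1704  0.0064] 0.0
  depth z pct [0.0034 0.0056 0.0079 0.0144 0.0569 0.0586]
black [(array([615.9, 126.4]), array([62., 61.]), 16, np.int64(392)), (array([617.6, 126.5]), array([70., 67.]), 15, np.int64(397))] tri [0.6158 0.1267 0.0062] 0.0009
  depth z pct [-0.001   0.0045  0.0068  0.0142  0.0601  0.0624]
white [(array([ 656.4, -116.1]), array([62., 63.]), 88, np.int64(584)), (array([ 659. , -116.6]), array([68., 74.]), 86, np.int64(305))] tri [ 0.656  -0.1153  0.0071] 0.0011
  depth z pct [0.0004 0.0049 0.0073 0.0149 0.0564 0.0584]
yellow [(array([443.6, -21.3]), array([64., 64.]), 85, np.int64(892)), (array([445.8, -22.3]), array([66., 70.]), 85, np.int64(607))] tri [ 0.4436 -0.0209  0.0074] 0.0006
  depth z pct [0.0026 0.0048 0.0061 0.0083 0.0148 0.0168]
red 82 [247.5 175.5] med [0.6179 0.1289 0.06  ] ztop [0.06   0.0626]
red 70 [235.7 203.9] med [0.6139 0.1308 0.0602] ztop [0.0602 0.0623]
  tri [0.62   0.1286 0.0553] 0.0
blue 84 [363.  158.8] med [ 0.6559 -0.1126  0.0562] ztop [0.0562 0.0586]
blue 53 [324.1 167.3] med [ 0.653  -0.1103  0.0565] ztop [0.0565 0.0585]
  tri [ 0.6576 -0.1134  0.0524] 0.0001
black 87 [395.9 253.2] med [ 0.4593 -0.1694  0.0567] ztop [0.0567 0.0591]
black 70 [398.6 205. ] med [ 0.4551 -0.1661  0.0565] ztop [0.0565 0.0581]
  tri [ 0.4594 -0.1712  0.0508] 0.0003
white 105 [242.4 265.1] med [0.4358 0.1359 0.0542] ztop [0.0542 0.0568]
white 149 [271.5 262.8] med [0.431  0.1386 0.0543] ztop [0.0543 0.0564]
  tri [0.4363 0.1364 0.0473] 0.0006
```

View pics/crop210.png

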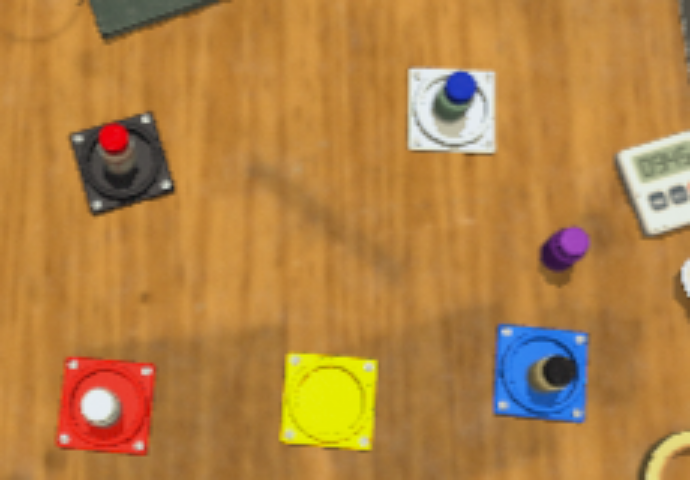

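The heights check out: floor about 6 mm, rims about 14 mm, vial tops 55–61 mm. The crop confirms my choice, with the purple vial standing alone outside any collar. Plan: white→yellow, red→red, black→black, blue→blue, white→white. I'll yaw the tool 45° first so each diagonal leg covers more ground.

```bash
cat > go.py <<'E'
import sys, numpy as np
from rig import read_state
s=read_state(); R=s["tcp_rot"]; p=s["position"]; t=np.array(list(map(float,sys.argv[1:4])))
d=R.T@(t-p)/.12; n=int(np.ceil(abs(d).max()))
print("t",round(s["time_s"],2),"pos",p.round(4),"d",d.round(3),"legs",n,(d/n).round(3),"yaw_y",np.degrees(np.arctan2(R[1,1],R[0,1])).round(1),"tilt",np.degrees(np.arccos(-R[2,2])).round(2),"open",round(s["opening"]*87,1),"gf",round(s["grasp_force"],1),"F",s["force"].round(1))
E
python3 go.py .436 .136 .13
```

```text
t 0.1 pos [0.1663 0.6018 0.2217] d [-3.201 -3.141  0.769] legs 4 [-0.8   -0.785  0.192] yaw_y 74.5 tilt 0.11 open 87.1 gf 0.0 F [-0.2 -0.3  0.8]
```

Request:
drive_tool(steps=[[70,0,0,0,0,0,0.086],[70,0,0,0,0,0,0.172],[70,0,0,0,0,0,0.258],[70,0,0,0,0,0,0.343],[70,0,0,0,0,0,0.343],[70,0,0,0,0,0,0.343]])

```text
time_s: 0.7
position: [0.1664, 0.6021, 0.2222]
tcp_rot: [[-0.71, 0.704, -0.0], [0.704, 0.71, -0.001], [-0.0, -0.001, -1.0]]
force: [0.2, -0.4, 0.1]
opening: 0.806
grasp_force: 0.0
```

```bash
python3 go.py .436 .136 .13
```

```text
t 0.7 pos [0.1664 0.6021 0.2222] d [-4.331 -1.174  0.77 ] legs 5 [-0.866 -0.235  0.154] yaw_y 45.2 tilt 0.05 open 70.2 gf 0.0 F [ 0.2 -0.4  0.1]
```

Request:
drive_tool(steps=[[70,-0.4,-0.1,0,0,0,0],[70,-0.87,-0.235,0,0,0,0],[70,-0.87,-0.235,0,0,0,0]])

```text
time_s: 1.0
position: [0.2214, 0.5043, 0.222]
tcp_rot: [[-0.707, 0.707, -0.001], [0.707, 0.707, -0.005], [-0.002, -0.004, -1.0]]
force: [0.5, -0.0, 0.1]
opening: 0.804
grasp_force: 0.0
```

Request:
drive_tool(steps=[[70,-0.4,-0.1,0,0,0,0],[70,-0.87,-0.235,0,0,0,0],[70,-0.87,-0.235,0,0,0,0]])

```text
time_s: 1.3
position: [0.2758, 0.4118, 0.2225]
tcp_rot: [[-0.706, 0.708, -0.0], [0.708, 0.706, -0.002], [-0.001, -0.002, -1.0]]
force: [-0.2, 0.9, 0.1]
opening: 0.802
grasp_force: 0.0
```

Request:
drive_tool(steps=[[70,-0.4,-0.1,0,0,0,0],[70,-0.87,-0.235,0,0,0,0],[70,-0.87,-0.235,0,0,0,0]])

```text
time_s: 1.6
position: [0.3305, 0.319, 0.2227]
tcp_rot: [[-0.706, 0.708, 0.001], [0.708, 0.706, -0.0], [-0.001, 0.0, -1.0]]
force: [-1.0, 1.2, 0.5]
opening: 0.804
grasp_force: 0.0
```

Request:
drive_tool(steps=[[70,-0.4,-0.1,0.3,0,0,0],[70,-0.87,-0.235,0.6,0,0,0],[70,-0.87,-0.235,0.77,0,0,0],[70,-0.87,-0.235,0.77,0,0,0]])

```text
time_s: 2.0
position: [0.382, 0.226, 0.127]
tcp_rot: [[-0.706, 0.709, -0.007], [0.709, 0.706, -0.002], [0.003, -0.006, -1.0]]
force: [-1.0, -0.4, 0.6]
opening: 0.807
grasp_force: 0.0
```

```bash
python3 go.py .436 .136 .09
```

```text
t 2.0 pos [0.382 0.226 0.127] d [-0.85  -0.208  0.307] legs 1 [-0.85  -0.208  0.307] yaw_y 44.9 tilt 0.39 open 70.2 gf 0.0 F [-1.  -0.4  0.6]
```

Request:
drive_tool(steps=[[70,-0.4,-0.1,0.15,0,0,0],[70,-0.85,-0.21,0.25,0,0,0],[70,-0.85,-0.21,0.25,0,0,0],[70,-0.85,-0.21,0.25,0,0,0],[70,-0.85,-0.21,0.25,0,0,0]])

```text
time_s: 2.5
position: [0.4363, 0.1392, 0.1008]
tcp_rot: [[-0.709, 0.706, -0.0], [0.706, 0.709, 0.001], [0.001, 0.0, -1.0]]
force: [0.1, 0.2, 0.2]
opening: 0.802
grasp_force: 0.0
```

```bash
python3 go.py .436 .136 .018
python3 - <<'E'
from rig import optics; import cv2
from h import *
c=optics.capture("wrist"); cv2.imwrite("pics/w1.png",c["color"])
P=np.array([[.436,.136,.055],[.4405,.135,.014]]); print(cv2.projectPoints(P,c["rvec"],c["tvec"],np.array([[c["fx"],0,c["cx"]],[0,c["fy"],c["cy"]],[0,0,1.]]),None)[0].reshape(-1,2))
E
```

```text
t 2.5 pos [0.4363 0.1392 0.1008] d [-0.018 -0.021  0.69 ] legs 1 [-0.018 -0.021  0.69 ] yaw_y 45.1 tilt 0.04 open 69.8 gf 0.0 F [0.1 0.2 0.2]
[[274.90803552 237.94851693]
 [278.13652999 225.36185128]]
```

View pics/w1.png

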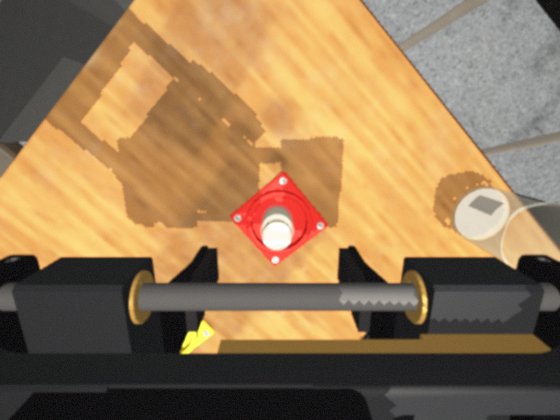

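The cap at (278,233) is centred between the fingers, with the prediction at (275,238). The beaker is well to the right at (485,215). Descending and gripping.

Request:
drive_tool(steps=[[70,-0.01,-0.02,0.3,0,0,0],[70,-0.01,-0.02,0.55,0,0,0],[70,-0.01,-0.02,0.68,0,0,0],[70,-0.01,-0.02,0.68,0,0,0],[0,-0.01,-0.02,0.68,0,0,0],[0,-0.01,-0.02,0.68,0,0,0],[0,-0.01,-0.02,0.68,0,0,0],[0,-0.01,-0.02,0.68,0,0,0]])

```text
time_s: 3.35
position: [0.4365, 0.1353, 0.0194]
tcp_rot: [[-0.708, 0.706, 0.002], [0.706, 0.708, 0.0], [-0.001, 0.001, -1.0]]
force: [0.4, -0.3, 0.3]
opening: 0.527
grasp_force: 0.0
```

```bash
python3 go.py .4436 -.021 .10
```

```text
t 3.35 pos [0.4365 0.1353 0.0194] d [-0.962 -0.88  -0.672] legs 1 [-0.962 -0.88  -0.672] yaw_y 45.1 tilt 0.1 open 45.8 gf 0.0 F [ 0.4 -0.3  0.3]
```

Request:
drive_tool(steps=[[0,0,0,0,0,0,0],[0,0,0,0,0,0,0],[0,0,0,0,0,0,0],[0,0,0,0,0,0,0],[0,0,0,0,0,0,0],[0,0,0,0,0,0,0]])

```text
time_s: 3.95
position: [0.4362, 0.1351, 0.0187]
tcp_rot: [[-0.708, 0.706, 0.0], [0.706, 0.708, -0.0], [-0.0, 0.0, -1.0]]
force: [-0.2, 0.4, 3.7]
opening: 0.288
grasp_force: 30.0
```

```bash
python3 go.py .4436 -.021 .10
```

```text
t 3.95 pos [0.4362 0.1351 0.0187] d [-0.963 -0.877 -0.678] legs 1 [-0.963 -0.877 -0.678] yaw_y 45.1 tilt 0.02 open 25.0 gf 30.0 F [-0.2  0.4  3.7]
```

Request:
drive_tool(steps=[[0,0,0,-0.2,0,0,0],[0,0,0,-0.5,0,0,0],[0,-0.2,-0.2,-0.65,0,0,0],[0,-0.45,-0.4,-0.65,0,0,0],[0,-0.7,-0.65,-0.65,0,0,0],[0,-0.88,-0.8,-0.65,0,0,0],[0,-0.96,-0.88,-0.65,0,0,0],[0,-0.96,-0.88,-0.65,0,0,0]])

```text
time_s: 4.75
position: [0.4433, -0.0227, 0.0964]
tcp_rot: [[-0.705, 0.709, 0.0], [0.709, 0.705, -0.0], [-0.0, 0.0, -1.0]]
force: [0.4, -0.8, 1.2]
opening: 0.289
grasp_force: 30.0
```

```bash
python3 go.py .4436 -.021 .0195
```

```text
t 4.75 pos [ 0.4433 -0.0227  0.0964] d [0.009 0.012 0.641] legs 1 [0.009 0.012 0.641] yaw_y 44.9 tilt 0.02 open 25.1 gf 30.0 F [ 0.4 -0.8  1.2]
```

Request:
drive_tool(steps=[[0,0.01,0.01,0.25,0,0,0],[0,0.01,0.01,0.45,0,0,0],[0,0.01,0.01,0.58,0,0,0],[0,0.01,0.01,0.64,0,0,0],[0,0.01,0.01,0.64,0,0,0],[50,0.01,0.01,0.64,0,0,0],[50,0.01,0.01,0.64,0,0,0],[50,0.01,0.01,0.64,0,0,0]])

```text
time_s: 5.55
position: [0.4433, -0.0192, 0.0201]
tcp_rot: [[-0.708, 0.706, 0.001], [0.706, 0.708, -0.0], [-0.001, 0.0, -1.0]]
force: [0.6, -0.4, -0.3]
opening: 0.478
grasp_force: 0.0
```

Request:
drive_tool(steps=[[50,0,0,0,0,0,0],[50,0,0,0,0,0,0],[50,0,0,-0.25,0,0,0],[50,0,0,-0.6,0,0,0],[50,0,0,-0.8,0,0,0],[50,0,0,-0.8,0,0,0],[50,0,0,-0.8,0,0,0]])

```text
time_s: 6.25
position: [0.4431, -0.0194, 0.1161]
tcp_rot: [[-0.708, 0.706, 0.001], [0.706, 0.708, -0.0], [-0.001, 0.001, -1.0]]
force: [-0.4, -0.6, -0.2]
opening: 0.575
grasp_force: 0.0
```

```bash
python3 go.py .619 .1287 .105
python3 - <<'E'
from rig import optics; import cv2
c=optics.capture("top"); cv2.imwrite("pics/t1.png",c["color"])
E
```

```text
t 6.25 pos [ 0.4431 -0.0194  0.1161] d [-0.166  1.909  0.093] legs 2 [-0.083  0.954  0.047] yaw_y 45.1 tilt 0.07 open 50.0 gf 0.0 F [-0.4 -0.6 -0.2]
```

View pics/t1.png

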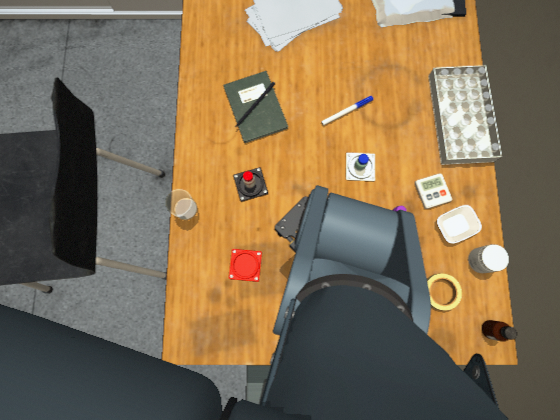

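The red holder at (246,265) is now empty. The other vials are untouched, and the arm hides the yellow holder. Next is red.

Request:
drive_tool(steps=[[50,0,0.4,0,0,0,0],[50,-0.1,0.8,0,0,0,0],[50,-0.1,0.95,0,0,0,0],[50,-0.1,0.95,0,0,0,0]])

```text
time_s: 6.7
position: [0.5335, 0.0544, 0.114]
tcp_rot: [[-0.71, 0.705, -0.001], [0.705, 0.71, 0.0], [0.001, -0.0, -1.0]]
force: [-0.3, 0.7, 0.1]
opening: 0.574
grasp_force: 0.0
```

Request:
drive_tool(steps=[[50,0,0.4,0,0,0,0],[50,-0.07,0.8,0,0,0,0],[50,-0.07,0.95,0,0,0,0],[50,-0.07,0.95,0,0,0,0],[50,-0.07,0.95,0,0,0,0]])

```text
time_s: 7.2
position: [0.6159, 0.1269, 0.1139]
tcp_rot: [[-0.708, 0.706, -0.006], [0.706, 0.708, -0.001], [0.003, -0.004, -1.0]]
force: [-1.5, -0.9, -0.1]
opening: 0.572
grasp_force: 0.0
```

```bash
python3 go.py .619 .1287 .0195
cat > w.py <<'E'
from rig import optics; import sys
from h import *
t=dict(np.load("top0.npz"))
c=optics.capture("wrist")
P=np.array([list(map(float,sys.argv[2:5]))]); q=cv2.projectPoints(P,c["rvec"],c["tvec"],np.array([[c["fx"],0,c["cx"]],[0,c["fy"],c["cy"]],[0,0,1.]]),None)[0].ravel()
m=blob(c,sys.argv[1],q,45); v,u=np.nonzero(m); o,d=rays(c,np.c_[u,v]); X=o+d*c["range_z"][v,u][:,None]
top=X[X[:,2]>np.percentile(X[:,2],90)-.006]
(x,y),r=cv2.minEnclosingCircle((top[:,:2]*1000).astype(np.float32))
print("pred",q.round(0),"blob",u.mean().round(),v.mean().round(),m.sum(),"cap top xyz",top.mean(0).round(4),"circle mm",round(x,1),round(y,1),round(r,1))
E
python3 w.py red .619 .1287 .061
```

```text
t 7.2 pos [0.6159 0.1269 0.1139] d [-0.011  0.032  0.786] legs 1 [-0.011  0.032  0.786] yaw_y 45.1 tilt 0.32 open 49.8 gf 0.0 F [-1.5 -0.9 -0.1]
pred [283. 233.] blob 284.0 231.0 571 cap top xyz [0.6177 0.1307 0.0621] circle mm 594.1 152.2 43.1
```

Request:
drive_tool(steps=[[50,0,0.02,0.3,0,0,0],[50,0,0.02,0.6,0,0,0],[50,0,0.02,0.77,0,0,0],[50,0,0.02,0.77,0,0,0],[0,0,0.02,0.77,0,0,0],[0,0,0.02,0.77,0,0,0],[0,0,0.02,0.77,0,0,0],[0,0,0.02,0.77,0,0,0]])

```text
time_s: 8.05
position: [0.621, 0.1294, 0.0248]
tcp_rot: [[-0.708, 0.706, 0.002], [0.706, 0.708, 0.0], [-0.002, 0.002, -1.0]]
force: [-0.4, -0.2, -0.4]
opening: 0.297
grasp_force: 0.2
```

Request:
drive_tool(steps=[[0,0,0,0,0,0,0],[0,0,0,0,0,0,0],[0,0,0,0,0,0,0]])

```text
time_s: 8.35
position: [0.6209, 0.1293, 0.0246]
tcp_rot: [[-0.708, 0.706, 0.002], [0.706, 0.708, -0.0], [-0.001, 0.001, -1.0]]
force: [-1.0, -1.6, 6.3]
opening: 0.272
grasp_force: 30.0
```

```bash
python3 go.py .4405 .135 .10
```

```text
t 8.35 pos [0.6209 0.1293 0.0246] d [ 1.097 -1.027 -0.631] legs 2 [ 0.548 -0.514 -0.315] yaw_y 45.1 tilt 0.1 open 23.7 gf 30.0 F [-1.  -1.6  6.3]
```

Request:
drive_tool(steps=[[0,0,0,-0.2,0,0,0],[0,0,0,-0.45,0,0,0],[0,0.1,-0.1,-0.6,0,0,0],[0,0.3,-0.28,-0.6,0,0,0],[0,0.5,-0.47,-0.6,0,0,0],[0,0.75,-0.7,-0.6,0,0,0],[0,0.95,-0.9,-0.6,0,0,0],[0,1.0,-0.97,-0.6,0,0,0]])

```text
time_s: 9.15
position: [0.4475, 0.1321, 0.0952]
tcp_rot: [[-0.709, 0.706, -0.007], [0.706, 0.709, -0.0], [0.005, -0.005, -1.0]]
force: [-1.0, 0.5, -0.4]
opening: 0.274
grasp_force: 29.9
```

```bash
python3 go.py .4405 .135 .0252
```

```text
t 9.15 pos [0.4475 0.1321 0.0952] d [ 0.056 -0.021  0.583] legs 1 [ 0.056 -0.021  0.583] yaw_y 45.1 tilt 0.37 open 23.9 gf 29.9 F [-1.   0.5 -0.4]
```

Request:
drive_tool(steps=[[0,0.09,-0.05,0.15,0,0,0],[0,0.09,-0.05,0.35,0,0,0],[0,0.09,-0.05,0.5,0,0,0],[0,0.09,-0.05,0.59,0,0,0],[0,0.09,-0.05,0.59,0,0,0],[0,0.09,-0.05,0.59,0,0,0]])

```text
time_s: 9.75
position: [0.4423, 0.1351, 0.0244]
tcp_rot: [[-0.708, 0.707, 0.001], [0.707, 0.708, 0.0], [-0.001, 0.001, -1.0]]
force: [1.1, 0.0, 0.1]
opening: 0.276
grasp_force: 30.0
```

```bash
python3 go.py .4405 .135 .0247
```

```text
t 9.75 pos [0.4423 0.1351 0.0244] d [ 0.01  -0.011 -0.003] legs 1 [ 0.01  -0.011 -0.003] yaw_y 45.0 tilt 0.07 open 24.0 gf 30.0 F [1.1 0.  0.1]
```

Request:
drive_tool(steps=[[50,0,0,0,0,0,0],[50,0,0,0,0,0,0],[50,0,0,0,0,0,0],[50,0,0,0,0,0,0],[50,0,0,0,0,0,0],[50,0,0,-0.25,0,0,0],[50,0,0,-0.6,0,0,0],[50,0,0,-0.75,0,0,0]])

```text
time_s: 10.55
position: [0.4422, 0.1353, 0.117]
tcp_rot: [[-0.708, 0.706, 0.004], [0.706, 0.708, 0.0], [-0.002, 0.003, -1.0]]
force: [0.5, 0.1, -0.1]
opening: 0.574
grasp_force: 0.0
```

Request:
drive_tool(steps=[[50,-0.2,-0.18,0,0,0,0],[50,-0.5,-0.45,0,0,0,0],[50,-0.8,-0.72,0,0,0,0],[50,-0.95,-0.85,0,0,0,0],[50,-0.95,-0.85,0,0,0,0]])

```text
time_s: 11.05
position: [0.4509, -0.0206, 0.1147]
tcp_rot: [[-0.704, 0.71, 0.002], [0.71, 0.704, -0.001], [-0.002, 0.001, -1.0]]
force: [-0.5, 0.4, 0.4]
opening: 0.573
grasp_force: 0.0
```

Request:
drive_tool(steps=[[50,-0.25,-0.22,0,0,0,0],[50,-0.5,-0.45,0,0,0,0],[50,-0.8,-0.72,0,0,0,0],[50,-0.95,-0.85,0,0,0,0],[50,-0.95,-0.85,0,0,0,0],[50,-0.95,-0.85,0,0,0,0]])

```text
time_s: 11.65
position: [0.4578, -0.1691, 0.1143]
tcp_rot: [[-0.707, 0.707, -0.001], [0.707, 0.707, 0.002], [0.002, 0.0, -1.0]]
force: [0.6, 0.2, -0.3]
opening: 0.576
grasp_force: 0.0
```

```bash
python3 go.py .4593 -.1705 .0195; python3 w.py black .4593 -.1705 .057
python3 - <<'E'
from rig import optics; import cv2
c=optics.capture("wrist"); d=optics.capture("scene"); cv2.imwrite("pics/w2.png",cv2.hconcat([cv2.resize(c["color"],(400,300)),d["color"][120:420,160:560]]))
E
```

```text
t 11.65 pos [ 0.4578 -0.1691  0.1143] d [-0.019  0.     0.79 ] legs 1 [-0.019  0.     0.79 ] yaw_y 45.0 tilt 0.12 open 50.1 gf 0.0 F [ 0.6  0.2 -0.3]
pred [278. 233.] blob 279.0 230.0 476 cap top xyz [ 0.4575 -0.1684  0.058 ] circle mm 433.8 -145.1 42.7
```

View pics/w2.png

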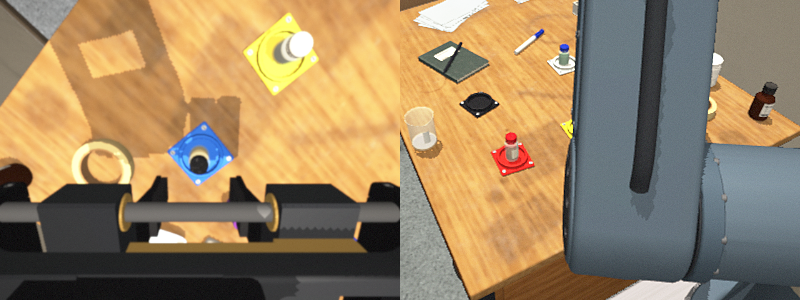

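The white vial stands in yellow, at (295,45) in the left picture. The red vial stands in red, at (512,150) on the right. The black cap at (199,158) is centred between the fingers.

Request:
drive_tool(steps=[[50,-0.01,0,0.3,0,0,0],[50,-0.01,0,0.6,0,0,0],[50,-0.01,0,0.78,0,0,0],[50,-0.01,0,0.79,0,0,0],[50,-0.01,0,0.79,0,0,0],[0,-0.01,0,0.79,0,0,0],[0,-0.01,0,0.79,0,0,0],[0,-0.01,0,0.79,0,0,0]])

```text
time_s: 12.6
position: [0.4599, -0.1715, 0.0208]
tcp_rot: [[-0.708, 0.706, 0.002], [0.706, 0.708, -0.001], [-0.002, 0.0, -1.0]]
force: [0.1, -0.2, -0.3]
opening: 0.385
grasp_force: 0.0
```

Request:
drive_tool(steps=[[0,0,0,0,0,0,0],[0,0,0,0,0,0,0],[0,0,0,0,0,0,0],[0,0,0,0,0,0,0]])

```text
time_s: 13.0
position: [0.4597, -0.1714, 0.0204]
tcp_rot: [[-0.708, 0.706, 0.001], [0.706, 0.708, -0.001], [-0.001, 0.0, -1.0]]
force: [-0.3, -0.1, 6.6]
opening: 0.272
grasp_force: 30.0
```

```bash
python3 go.py .6158 .1267 .10
```

```text
t 13.0 pos [ 0.4597 -0.1714  0.0204] d [ 0.834  2.678 -0.663] legs 3 [ 0.278  0.893 -0.221] yaw_y 45.0 tilt 0.08 open 23.7 gf 30.0 F [-0.3 -0.1  6.6]
```

Request:
drive_tool(steps=[[0,0,0,-0.2,0,0,0],[0,0,0,-0.45,0,0,0],[0,0.02,0.08,-0.65,0,0,0],[0,0.08,0.25,-0.65,0,0,0],[0,0.15,0.48,-0.65,0,0,0],[0,0.21,0.7,-0.65,0,0,0],[0,0.28,0.9,-0.65,0,0,0]])

```text
time_s: 13.7
position: [0.5123, -0.0701, 0.0978]
tcp_rot: [[-0.708, 0.707, 0.0], [0.707, 0.708, -0.0], [-0.0, 0.0, -1.0]]
force: [0.5, -0.1, -0.5]
opening: 0.275
grasp_force: 30.0
```

Request:
drive_tool(steps=[[0,0.08,0.25,0,0,0,0],[0,0.15,0.5,0,0,0,0],[0,0.21,0.7,0,0,0,0],[0,0.28,0.9,0,0,0,0]])

```text
time_s: 14.1
position: [0.5645, 0.0303, 0.0975]
tcp_rot: [[-0.708, 0.706, -0.0], [0.706, 0.708, -0.0], [0.0, -0.0, -1.0]]
force: [0.3, 0.0, 0.6]
opening: 0.272
grasp_force: 30.0
```

Request:
drive_tool(steps=[[0,0.07,0.25,0,0,0,0],[0,0.14,0.5,0,0,0,0],[0,0.2,0.7,0,0,0,0],[0,0.26,0.83,0,0,0,0],[0,0.27,0.88,0,0,0,0],[0,0.27,0.88,0,0,0,0],[0,0.27,0.88,0,0,0,0],[0,0.27,0.88,0,0,0,0]])

```text
time_s: 14.9
position: [0.6154, 0.1257, 0.0976]
tcp_rot: [[-0.707, 0.707, -0.001], [0.707, 0.707, -0.0], [0.0, -0.001, -1.0]]
force: [-0.2, 0.0, -1.0]
opening: 0.272
grasp_force: 30.0
```

```bash
python3 go.py .6158 .1267 .0206
```

```text
t 14.9 pos [0.6154 0.1257 0.0976] d [0.003 0.009 0.642] legs 1 [0.003 0.009 0.642] yaw_y 45.0 tilt 0.06 open 23.7 gf 30.0 F [-0.2  0.  -1. ]
```

Request:
drive_tool(steps=[[0,0,0,0.2,0,0,0],[0,0,0,0.4,0,0,0],[0,0,0,0.55,0,0,0],[0,0,0,0.63,0,0,0],[0,0,0,0.64,0,0,0],[0,0,0,0.64,0,0,0],[0,0,0,0.64,0,0,0]])

```text
time_s: 15.6
position: [0.6164, 0.1266, 0.0216]
tcp_rot: [[-0.708, 0.707, 0.001], [0.707, 0.708, 0.0], [-0.001, 0.001, -1.0]]
force: [0.3, 0.8, 0.9]
opening: 0.273
grasp_force: 30.0
```

```bash
python3 go.py .6158 .1267 .0206
```

```text
t 15.6 pos [0.6164 0.1266 0.0216] d [ 0.004 -0.003  0.008] legs 1 [ 0.004 -0.003  0.008] yaw_y 45.0 tilt 0.07 open 23.7 gf 30.0 F [0.3 0.8 0.9]
```

Request:
drive_tool(steps=[[0,0,0,0.008,0,0,0],[50,0,0,0.008,0,0,0],[50,0,0,0.008,0,0,0],[50,0,0,0.008,0,0,0],[50,0,0,0.008,0,0,0],[50,0,0,0.008,0,0,0],[50,0,0,-0.35,0,0,0],[50,0,0,-0.75,0,0,0]])

```text
time_s: 16.4
position: [0.614, 0.1267, 0.1093]
tcp_rot: [[-0.708, 0.706, -0.006], [0.706, 0.708, -0.0], [0.004, -0.005, -1.0]]
force: [1.4, -0.4, -0.2]
opening: 0.574
grasp_force: 0.0
```

Request:
drive_tool(steps=[[50,0,0,0,0,0,0],[50,-0.3,-0.2,0,0,0,0],[50,-0.6,-0.4,0,0,0,0],[50,-0.82,-0.59,0,0,0,0]])

```text
time_s: 16.8
position: [0.6364, 0.0055, 0.111]
tcp_rot: [[-0.708, 0.706, 0.002], [0.706, 0.708, -0.001], [-0.002, 0.001, -1.0]]
force: [0.4, 0.3, -0.9]
opening: 0.573
grasp_force: 0.0
```

Request:
drive_tool(steps=[[50,-0.3,-0.2,0,0,0,0],[50,-0.6,-0.4,0,0,0,0],[50,-0.82,-0.59,0,0,0,0],[50,-0.82,-0.59,0,0,0,0],[50,-0.82,-0.59,0,0,0,0],[50,-0.82,-0.59,0,0,0,0]])

```text
time_s: 17.4
position: [0.6545, -0.1111, 0.1104]
tcp_rot: [[-0.708, 0.706, -0.002], [0.706, 0.708, 0.001], [0.002, -0.0, -1.0]]
force: [-0.1, 0.1, 0.2]
opening: 0.576
grasp_force: 0.0
```

```bash
python3 go.py .6567 -.113 .0195; python3 w.py blue .6567 -.113 .057
python3 - <<'E'
from rig import optics; import cv2
c=optics.capture("wrist"); d=optics.capture("scene"); cv2.imwrite("pics/w3.png",cv2.hconcat([cv2.resize(c["color"],(400,300)),d["color"][120:420,160:560]]))
E
```

```text
t 17.4 pos [ 0.6545 -0.1111  0.1104] d [-0.026  0.002  0.758] legs 1 [-0.026  0.002  0.758] yaw_y 45.1 tilt 0.11 open 50.1 gf 0.0 F [-0.1  0.1  0.2]
pred [279. 235.] blob 280.0 233.0 568 cap top xyz [ 0.656  -0.1107  0.0579] circle mm 632.3 -87.3 44.1
```

View pics/w3.png

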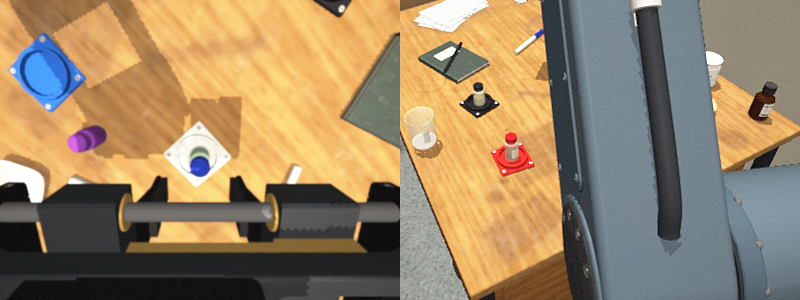

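The black vial stands in black at (480,95) on the right, and red is still in red. The blue cap at (199,164) is between the fingers, and the blue holder at (47,72) is empty.

Request:
drive_tool(steps=[[50,-0.02,0.01,0.3,0,0,0],[50,-0.02,0.01,0.6,0,0,0],[50,-0.02,0.01,0.75,0,0,0],[50,-0.02,0.01,0.76,0,0,0],[50,-0.02,0.01,0.76,0,0,0],[0,-0.02,0.01,0.76,0,0,0],[0,-0.02,0.01,0.76,0,0,0],[0,-0.02,0.01,0.76,0,0,0]])

```text
time_s: 18.35
position: [0.6586, -0.1134, 0.0212]
tcp_rot: [[-0.708, 0.706, 0.002], [0.706, 0.708, -0.001], [-0.002, 0.001, -1.0]]
force: [-0.4, -0.7, 0.2]
opening: 0.383
grasp_force: 0.0
```

Request:
drive_tool(steps=[[0,0,0,0,0,0,0],[0,0,0,0,0,0,0],[0,0,0,0,0,0,0],[0,0,0,0,0,0,0]])

```text
time_s: 18.75
position: [0.6583, -0.1134, 0.0206]
tcp_rot: [[-0.708, 0.706, 0.001], [0.706, 0.708, -0.0], [-0.001, 0.001, -1.0]]
force: [0.2, 1.5, 6.5]
opening: 0.292
grasp_force: 30.0
```

```bash
python3 go.py .4630 -.1705 .10
```

```text
t 18.75 pos [ 0.6583 -0.1134  0.0206] d [ 0.815 -1.486 -0.663] legs 2 [ 0.408 -0.743 -0.332] yaw_y 45.1 tilt 0.08 open 25.4 gf 30.0 F [0.2 1.5 6.5]
```

Request:
drive_tool(steps=[[0,0,0,-0.2,0,0,0],[0,0,0,-0.45,0,0,0],[0,0.02,-0.05,-0.65,0,0,0],[0,0.12,-0.2,-0.65,0,0,0],[0,0.22,-0.42,-0.65,0,0,0],[0,0.34,-0.62,-0.65,0,0,0],[0,0.41,-0.74,-0.65,0,0,0]])

```text
time_s: 19.45
position: [0.5575, -0.1413, 0.0972]
tcp_rot: [[-0.708, 0.707, -0.003], [0.707, 0.708, 0.001], [0.003, -0.001, -1.0]]
force: [0.7, -0.0, 0.5]
opening: 0.293
grasp_force: 30.0
```

Request:
drive_tool(steps=[[0,0.1,-0.2,0,0,0,0],[0,0.22,-0.42,0,0,0,0],[0,0.34,-0.62,0,0,0,0],[0,0.4,-0.74,0,0,0,0],[0,0.4,-0.74,0,0,0,0],[0,0.4,-0.74,0,0,0,0],[0,0.4,-0.74,0,0,0,0]])

```text
time_s: 20.15
position: [0.4648, -0.1706, 0.0978]
tcp_rot: [[-0.708, 0.706, 0.001], [0.706, 0.708, -0.001], [-0.001, 0.0, -1.0]]
force: [0.1, -0.2, -0.2]
opening: 0.288
grasp_force: 30.0
```

```bash
python3 go.py .4630 -.1705 .021
```

```text
t 20.15 pos [ 0.4648 -0.1706  0.0978] d [ 0.012 -0.011  0.64 ] legs 1 [ 0.012 -0.011  0.64 ] yaw_y 45.1 tilt 0.09 open 25.1 gf 30.0 F [ 0.1 -0.2 -0.2]
```

Request:
drive_tool(steps=[[0,0.01,-0.01,0.2,0,0,0],[0,0.01,-0.01,0.4,0,0,0],[0,0.01,-0.01,0.55,0,0,0],[0,0.01,-0.01,0.63,0,0,0],[0,0.01,-0.01,0.64,0,0,0],[0,0.01,-0.01,0.64,0,0,0],[0,0.01,-0.01,0.64,0,0,0]])

```text
time_s: 20.85
position: [0.4625, -0.1704, 0.0213]
tcp_rot: [[-0.708, 0.706, 0.001], [0.706, 0.708, -0.001], [-0.001, 0.0, -1.0]]
force: [-0.6, 0.2, -0.6]
opening: 0.292
grasp_force: 30.0
```

```bash
python3 go.py .4630 -.1705 .0207
```

```text
t 20.85 pos [ 0.4625 -0.1704  0.0213] d [-0.003  0.003  0.005] legs 1 [-0.003  0.003  0.005] yaw_y 45.1 tilt 0.07 open 25.4 gf 30.0 F [-0.6  0.2 -0.6]
```

Request:
drive_tool(steps=[[0,0,0,0.005,0,0,0],[50,0,0,0.005,0,0,0],[50,0,0,0.005,0,0,0],[50,0,0,0.005,0,0,0],[50,0,0,0.005,0,0,0],[50,0,0,0.005,0,0,0],[50,0,0,-0.35,0,0,0],[50,0,0,-0.75,0,0,0]])

```text
time_s: 21.65
position: [0.4603, -0.1694, 0.1097]
tcp_rot: [[-0.708, 0.707, -0.006], [0.707, 0.708, 0.004], [0.007, -0.001, -1.0]]
force: [0.0, -0.7, -0.1]
opening: 0.572
grasp_force: 0.0
```

Request:
drive_tool(steps=[[50,0,0,0,0,0,0],[50,0.3,0.2,0,0,0,0],[50,0.6,0.5,0,0,0,0],[50,1.0,0.78,0,0,0,0],[50,1.0,0.78,0,0,0,0],[50,1.0,0.78,0,0,0,0],[50,1.0,0.78,0,0,0,0]])

```text
time_s: 22.35
position: [0.4439, -0.0201, 0.1109]
tcp_rot: [[-0.708, 0.706, 0.001], [0.706, 0.708, -0.001], [-0.001, 0.0, -1.0]]
force: [0.8, -0.2, -0.0]
opening: 0.577
grasp_force: 0.0
```

```bash
python3 go.py .4433 -.0195 .0195; python3 w.py white .4433 -.0195 .055
python3 - <<'E'
from rig import optics; import cv2
c=optics.capture("wrist"); d=optics.capture("scene"); cv2.imwrite("pics/w4.png",cv2.hconcat([cv2.resize(c["color"],(400,300)),d["color"][120:420,160:560]]))
E
```

```text
t 22.35 pos [ 0.4439 -0.0201  0.1109] d [ 0.008 -0.     0.762] legs 1 [ 0.008 -0.     0.762] yaw_y 45.1 tilt 0.08 open 50.2 gf 0.0 F [ 0.8 -0.2 -0. ]
pred [278. 230.] blob 278.0 219.0 900 cap top xyz [ 0.4402 -0.0164  0.0564] circle mm 419.4 5.5 41.7
```

View pics/w4.png

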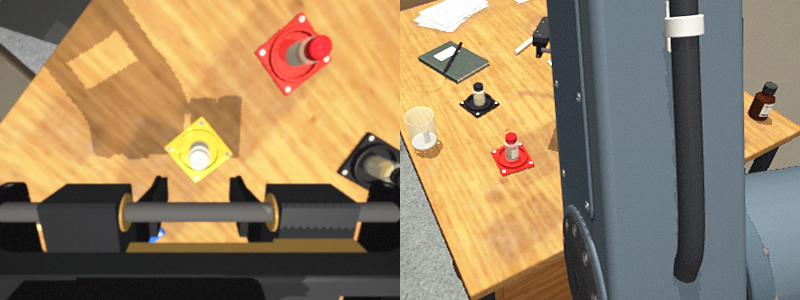

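The white cap at (199,155) is between the fingers but about 3 mm towards tool +x, so I correct for that.

Request:
drive_tool(steps=[[50,0.03,0,0.3,0,0,0],[50,0.03,0,0.6,0,0,0],[50,0.03,0,0.75,0,0,0],[50,0.03,0,0.76,0,0,0],[50,0.03,0,0.76,0,0,0],[0,0.03,0,0.76,0,0,0],[0,0.03,0,0.76,0,0,0],[0,0.03,0,0.76,0,0,0]])

```text
time_s: 23.3
position: [0.4411, -0.017, 0.0207]
tcp_rot: [[-0.708, 0.706, 0.002], [0.706, 0.708, -0.001], [-0.002, 0.001, -1.0]]
force: [0.1, -0.9, 0.4]
opening: 0.381
grasp_force: 0.0
```

Request:
drive_tool(steps=[[0,0,0,0,0,0,0],[0,0,0,0,0,0,0],[0,0,0,0,0,0,0],[0,0,0,0,0,0,0]])

```text
time_s: 23.7
position: [0.4409, -0.0168, 0.0203]
tcp_rot: [[-0.708, 0.706, 0.001], [0.706, 0.708, -0.0], [-0.001, 0.001, -1.0]]
force: [-0.2, 0.5, 7.7]
opening: 0.284
grasp_force: 30.0
```

```bash
python3 go.py .6560 -.1155 .10
```

```text
t 23.7 pos [ 0.4409 -0.0168  0.0203] d [-1.851  0.684 -0.661] legs 2 [-0.925  0.342 -0.331] yaw_y 45.1 tilt 0.08 open 24.7 gf 30.0 F [-0.2  0.5  7.7]
```

Request:
drive_tool(steps=[[0,0,0,-0.2,0,0,0],[0,0,0,-0.45,0,0,0],[0,-0.08,0.02,-0.65,0,0,0],[0,-0.25,0.1,-0.65,0,0,0],[0,-0.48,0.18,-0.65,0,0,0],[0,-0.72,0.27,-0.65,0,0,0],[0,-0.93,0.34,-0.65,0,0,0]])

```text
time_s: 24.4
position: [0.5495, -0.0672, 0.0979]
tcp_rot: [[-0.708, 0.706, 0.001], [0.706, 0.708, -0.0], [-0.001, 0.0, -1.0]]
force: [1.6, -0.1, -0.1]
opening: 0.287
grasp_force: 30.0
```

Request:
drive_tool(steps=[[0,-0.22,0.08,0,0,0,0],[0,-0.45,0.17,0,0,0,0],[0,-0.7,0.26,0,0,0,0],[0,-0.86,0.32,0,0,0,0],[0,-0.92,0.34,0,0,0,0],[0,-0.92,0.34,0,0,0,0],[0,-0.92,0.34,0,0,0,0],[0,-0.92,0.34,0,0,0,0]])

```text
time_s: 25.2
position: [0.6536, -0.1149, 0.0975]
tcp_rot: [[-0.708, 0.706, -0.002], [0.706, 0.708, 0.001], [0.002, -0.001, -1.0]]
force: [0.1, -0.2, -0.7]
opening: 0.283
grasp_force: 30.0
```

```bash
python3 go.py .6560 -.1155 .0207
```

```text
t 25.2 pos [ 0.6536 -0.1149  0.0975] d [-0.019  0.011  0.64 ] legs 1 [-0.019  0.011  0.64 ] yaw_y 45.1 tilt 0.14 open 24.7 gf 30.0 F [ 0.1 -0.2 -0.7]
```

Request:
drive_tool(steps=[[0,-0.01,0,0.2,0,0,0],[0,-0.01,0,0.4,0,0,0],[0,-0.01,0,0.55,0,0,0],[0,-0.01,0,0.63,0,0,0],[0,-0.01,0,0.64,0,0,0],[0,-0.01,0,0.64,0,0,0],[0,-0.01,0,0.64,0,0,0]])

```text
time_s: 25.9
position: [0.6564, -0.1167, 0.0217]
tcp_rot: [[-0.708, 0.706, 0.001], [0.706, 0.708, -0.0], [-0.001, 0.0, -1.0]]
force: [-0.0, -0.4, -0.3]
opening: 0.29
grasp_force: 30.0
```

```bash
python3 go.py .6560 -.1155 .0205
```

```text
t 25.9 pos [ 0.6564 -0.1167  0.0217] d [0.009 0.004 0.01 ] legs 1 [0.009 0.004 0.01 ] yaw_y 45.1 tilt 0.06 open 25.3 gf 30.0 F [-0.  -0.4 -0.3]
```

Request:
drive_tool(steps=[[0,0,0,0.01,0,0,0],[50,0,0,0.01,0,0,0],[50,0,0,0.01,0,0,0],[50,0,0,0.01,0,0,0],[50,0,0,0.01,0,0,0],[50,0,0,0.01,0,0,0],[50,0,0,-0.35,0,0,0],[50,0,0,-0.75,0,0,0]])

```text
time_s: 26.7
position: [0.6541, -0.1161, 0.1091]
tcp_rot: [[-0.708, 0.706, -0.006], [0.706, 0.708, 0.002], [0.006, -0.003, -1.0]]
force: [0.7, -0.1, 0.5]
opening: 0.574
grasp_force: 0.0
```

Request:
drive_tool(steps=[[50,0,0,-0.4,0,0,0],[50,0.3,0,-0.8,0,0,0],[50,0.6,0,-0.8,0,0,0],[50,1.0,0,-0.8,0,0,0],[50,1.0,0,-0.8,0,0,0]])

```text
time_s: 27.2
position: [0.5641, -0.0272, 0.2067]
tcp_rot: [[-0.71, 0.704, -0.009], [0.704, 0.71, 0.003], [0.008, -0.004, -1.0]]
force: [0.5, -0.4, -1.0]
opening: 0.572
grasp_force: 0.0
```

Request:
drive_tool(steps=[[50,0.3,0.3,0,0,0,0],[50,0.6,0.6,0,0,0,0],[50,1.0,1.0,0,0,0,0],[50,1.0,1.0,0,0,0,0]])

```text
time_s: 27.6
position: [0.5705, 0.1417, 0.207]
tcp_rot: [[-0.71, 0.704, -0.0], [0.704, 0.71, 0.001], [0.001, 0.001, -1.0]]
force: [0.3, 0.7, -0.3]
opening: 0.577
grasp_force: 0.0
```

Request:
drive_tool(steps=[[50,0.3,0.3,0,0,0,0],[50,0.6,0.6,0,0,0,0],[50,1.0,0.8,0,0,0,0],[50,1.0,0.8,0,0,0,0]])

```text
time_s: 28.0
position: [0.5517, 0.2958, 0.2066]
tcp_rot: [[-0.712, 0.702, -0.001], [0.702, 0.712, 0.002], [0.002, 0.001, -1.0]]
force: [0.4, -0.8, -0.7]
opening: 0.571
grasp_force: 0.0
```

Request:
drive_tool(steps=[[50,0.3,0.3,0,0,0,0],[50,0.6,0.6,0,0,0,0],[50,1.0,0.6,0,0,0,0],[50,1.0,0.6,0,0,0,0],[50,1.0,0.6,0,0,0,0]])

```text
time_s: 28.5
position: [0.519, 0.4265, 0.2065]
tcp_rot: [[-0.71, 0.705, -0.0], [0.705, 0.71, -0.001], [-0.001, -0.001, -1.0]]
force: [0.0, -0.6, 0.4]
opening: 0.574
grasp_force: 0.0
```

Run:
```python
from rig import optics; from h import *
c=optics.capture("top"); d=optics.capture("scene"); cv2.imwrite("pics/end.png",cv2.hconcat([c["color"][120:320,160:520],d["color"][130:330,150:510]]))
cv2.imwrite("pics/end.png",cv2.resize(cv2.imread("pics/end.png"),(800,222)))
for k,x,y,h in(("red",.4405,.135,.061),("blue",.463,-.1705,.057),("black",.616,.1267,.057),("white",.656,-.1155,.055)):
    q=cv2.projectPoints(np.array([[x,y,h]]),c["rvec"],c["tvec"],np.array([[c["fx"],0,c["cx"]],[0,c["fy"],c["cy"]],[0,0,1.]]),None)[0].ravel().astype(int)
    v,u=np.mgrid[q[1]-15:q[1]+16,q[0]-15:q[0]+16];u=u.ravel();v=v.ravel();o,r=rays(c,np.c_[u,v]);P=o+r*c["range_z"][v,u][:,None];T=P[(P[:,2]>h-.008)&(P[:,2]<.1)]
    print(k,len(T),"cap",T.mean(0).round(4) if len(T) else None,"max",T[:,2].max().round(4),"off mm",((T.mean(0)[:2]-[x,y])*1e3).round(1))
```

```text
red 91 cap [0.441  0.1358 0.0602] max 0.0642 off mm [0.5 0.8]
blue 102 cap [ 0.4612 -0.1689  0.0564] max 0.0604 off mm [-1.8  1.6]
black 81 cap [0.6135 0.1268 0.0562] max 0.0602 off mm [-2.5  0.1]
white 92 cap [ 0.6558 -0.117   0.0541] max 0.0588 off mm [-0.2 -1.5]
```

View pics/end.png

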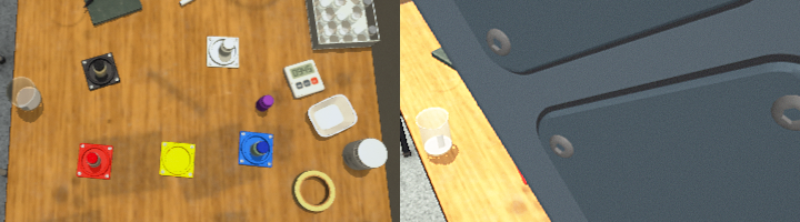

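All four vials stand upright within about 3 mm of their holder centres, with cap heights that match standing on the floor. Yellow is empty, the beaker (27,98) looks unmoved, and the arm is clear.

```bash
python3 -c "
from rig import order; print(order.hand_in())"
```

```text
the job is handed in; nothing more can be done
None
```

I sorted all four vials into their own colour holders and handed the job in at about 28.6 s; the last camera check showed each upright within 3 mm of its holder's centre, with the beaker not visibly moved, but the hand-in returned no verdict.

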